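Load the dowels and press the splined sprocket home

TASK

Drop the two loose steel dowels, one after the other, into the two open bores of the dark steel drive block so that they sink in below its top. Then pick the sprocket up by its hexagonal hub, hub upwards, lower it over the splined shaft, turn it until the splines mesh and push it down against the sprung collar until its plate sits flat on the block. Finish still gripping the hub and pressing the sprocket fully home (the retaining clip gets fitted while you hold it); leave the jar, the switch box and the throttle grip where they are.

Things in the scene. Friction and masses are not known exactly. Their poses are not given: they have to be found in the camera images.
- stand_top (a point): Drive block: plain dark steel block 140 x 140 mm, 50 mm high, fixed to the shelf, a splined steel shaft standing up from its middle. The point is on the shaft's axis at the level of the block's flat top; z up, x and y parallel to the block's sides. Bolt heads at its corners stand 3 mm proud.
- shaft_tip (a point): Top of the shaft, 48 mm above stand_top, same axes. Round core 20 mm in diameter, its last 8 mm tapering to 10 mm. Six keys (splines) 4.5 mm wide stand on the core at 0, 60, 120.. degrees from the x axis, reach 16 mm from the axis and end 30 mm above the block's top; above them the bare core is a pilot.
- bore_a (a point): Mouth centre, level with the block's top, of a round upright bore 18 mm in diameter and 42 mm deep, 44 mm from the shaft's axis towards the block's +y side.
- bore_b (a point): Mouth centre of the second, equal bore, 44 mm from the shaft's axis towards the block's -y side.
- collar (a joint): Sprung steel collar round the foot of the shaft, 44 mm in diameter, its top 10 mm above the block's top when free (joint 0). Pressed straight down the joint grows (m): about 8 N at the start, 17 N at 0.010, where it is level with the block's top and the sprocket's plate meets the block. It springs back when let go, lifting the sprocket.
- sprocket_mid (a point): Steel sprocket, about 0.4 kg, flat on the shelf, hub up: toothed plate 6 mm thick, 124 mm in diameter, with a hollow hexagonal hub whose top is 46 mm above the plate's underside. Point on its axis 23 mm above the underside, z up. Hub 46 mm across flats; one pair of flats faces its +y and -y, the others at 60 degree steps. Fully home, this point is 23 mm above stand_top.
- sprocket_bore (a point): Mouth of the sprocket's through bore, on the axis at the hub's top; axes as sprocket_mid. Six inner splines 4.4 mm wide, one behind each flat, reach in to 11.2 mm from the axis. They mesh when the sprocket's x axis is parallel to the block's x axis or any multiple of 60 degrees from it (within about 6 degrees); otherwise the sprocket stops on the key ends, 30 mm above the block.
- dowel_a_mid (a point): Loose plain steel dowel standing upright on the shelf, 14 mm in diameter and 40 mm long, 48 g; the point is its centre, z along it. Either dowel may go into either bore; at the bottom its upper end is 2 mm below the block's top.
- dowel_b_mid (a point): The other, equal dowel; same point and axes.
- jar: Bystander: glass jar with a screw lid, 66 mm in diameter, 100 mm tall; origin under its centre. Leave it alone.
- switch_box: Bystander: small grey metal box 70 x 110 x 50 mm with a toggle switch and an orange lens on top, 73 mm tall in all; origin under its centre. Leave it alone.
- throttle_grip: Bystander: black throttle grip lying along its own x axis, 127 mm long, 46 mm across its flanges; origin on the shelf under its middle. Leave it alone.
Not all that is in view belongs to the job. Of the things shaped like the part that bears stand_top, the dark steel one is meant.

How it is judged:
By the outcome, as a careful person would: the job done as asked, in the order asked, and still so for the second after the job is handed in, while the arm keeps its last pose, push and grip.
It also fails if it takes over 64 s, if anything falls off the work surface, if the arm or the gripper's body presses on something with over 40 N, if the wrist force passes 120 N, or if a joint passes its speed limit or range.

ROBOT

A 6-joint arm with a two-finger parallel gripper is mounted at the origin on the work surface. World frame = base frame: x ahead of the robot, y to its left, z up, the work surface at z = 0. Lengths are in m, angles in rad, forces in N, time in s.
With the tool pointing down it reaches from about 0.35 to 0.85 m from the base axis. Payload 8.1 kg.
Tool frame: the origin (TCP) lies between the finger pads; the fingertips stand 25 mm ahead of it and the grasp point (between the pads) lies 6 mm ahead of it (robot.tip_extent is the distance from the TCP to the fingertips, in m); z points along the fingers, y is the direction in which the jaws open and shut (so a half turn about z gives the same grasp; the last joint's range is limited). The gripper opens to 93 mm and grips with 3 to 60 N. Pads are 15 mm wide; open, the fingers measure 128 mm over their backs; the gripper's body (75 mm by 188 mm) begins 65 mm behind the grasp point.
Start: joints at [-1.363, 0.13, 1.488, -0, 1.523, -0.085], TCP at [0.173, -0.574, 0.244] pointing down, gripper open.
Joint ranges: [-2.96, 2.96], [-0.89, 2.26], [0.02, 2.5], [-1.34, 4.48], [0, 2.73], [-2.66, 2.66]. Speed limits (rad/s): [2.39, 2.39, 2.79, 3.14, 3.14, 3.14].

INTERFACE

Orientations are given as a rotation vector (axis times angle).
In Python, from plant import robot gives the robot as it stands.
- The arm moves only by the tool drive_tool, never from a script. Its argument "increments" is a list of rows, each a list of 7 numbers: the closure, from 0 (fully open) to 1 (shut), then the shift along the world's x, y, z in units of 25 mm (1.0 is 25 mm), then the turn, a rotation vector about the world's x, y, z in rad. In form: [[gripper, dx, dy, dz, rx, ry, rz], ...]. A call has 1 to 20 rows; each row is the pose to reach, as a shift and turn from the pose commanded when the call began; what a row does not reach only later rows make up. A row lasts 1/12 s, in which the tool goes at most 41.7 mm and 7.16 degrees, less where a joint would pass 70% of its speed; a pose out of reach is approached as far as the arm can. A call with a gripper value outside its range is refused whole. The fingers move at their own pace and stop on an object; "squeeze" is the grip in N (left out, the last holds). Time passes only in rows, so rows that repeat a pose let the fingers close. It gives the time, the measured TCP pose, the force and the opening at its end, in the units of the state.
- robot.read_state(): the state, without advancing time (a new reading comes with each control period).
- robot.read_camera(name): name is "side" or "top"; returns a dict with "image" (384x512x3 uint8, red, green, blue), "fx", "fy", "cx", "cy" (pixels), "T" (4x4, takes a point from camera to world coordinates). Camera axes: x right, y down, z forward; pixel columns grow to the right and rows downward; lengths in m; the calibration is good to about 2 mm. A picture is of the moment at which its call begins. There is no depth.
- robot.close_job(): hands the job in, once; it reports no verdict.
The state is a dict: "t": time; "q": joint angles; "dq": joint speeds; "joint_torque": joint torques, N m; "tool_pos": TCP position; "orientation": TCP orientation; "force": force on the tool from outside, world axes, zero at the start; "wrist_torque": the same for the moment, N m; "opening": finger opening in m.
Only numpy, scipy, OpenCV 4.12 (cv2) and the standard library are available. Lean on these libraries where they do the work, as an engineer would, in place of code of your own. Each camera call takes 0.05 s, during which the arm holds its last target.

## Working session

There is one attempt and no reset: what is moved stays moved. The work goes in short steps, Python scripts to look and compute and a tool call to move; the robot and the scene stay as the last step left them, time stands still between calls to the robot, and variables do not carry over. Pictures are saved under pics/ and viewed, and the job is handed in when it is done.

Besides the shell and the picture viewer there is one more tool, called after "Call:" in YAML: its name, and indented under it one key for each argument. drive_tool: Moves the arm, as the interface text tells. Its arguments: {"type":"object","properties":{"increments":{"type":"array"},"squeeze":{"type":"number"}},"required":["increments"]}

```bash
ls; mkdir -p pics; python3 - <<'E'
from plant import robot
import cv2
s=robot.read_state();print(s)
for n in("side","top"):
    c=robot.read_camera(n);cv2.imwrite(f"pics/{n}0.png",c["image"][:,:,::-1]);print(n,c["fx"],c["fy"],c["cx"],c["cy"],c["T"].round(4).tolist())
E
```

```text
pics
{'t': 0.0, 'q': array([-1.36343140e+00,  1.31150407e-01,  1.48927792e+00,  1.10123883e-05,
        1.52296830e+00, -8.54211122e-02]), 'dq': array([ 9.51367501e-05, -1.05958871e-03,  1.27392819e-03,  7.82313040e-04,
       -6.51318757e-04, -2.12584105e-04]), 'joint_torque': array([ 2.80740147e-03, -5.59843540e+01, -4.91753912e+01,  7.70401047e-02,
        3.57797602e-02, -1.24445587e-04]), 'tool_pos': array([ 0.17307934, -0.57395768,  0.24259456]), 'orientation': array([-3.10620722e+00, -4.58002697e-01,  1.55332636e-04]), 'force': array([-0.00275166,  0.64704701, -0.28478967]), 'wrist_torque': array([ 0.00672148,  0.03462808, -0.00926346]), 'opening': 0.09281593174185165}
side 484.4154807593071 484.4154807593071 250.57044449969402 189.98170599584958 [[-0.9763, -0.1182, 0.1814, 0.2958], [-0.2155, 0.6128, -0.7603, 0.9969], [-0.0213, -0.7813, -0.6238, 0.9601], [0.0, 0.0, 0.0, 1.0]]
top 421.16400830649025 421.16400830649025 256.6564418389227 191.42309550796634 [[0.0245, -0.998, 0.0584, 0.4515], [-0.9995, -0.0257, -0.0205, -0.0374], [0.0219, -0.0579, -0.9981, 1.3271], [0.0, 0.0, 0.0, 1.0]]
```

View pics/side0.png

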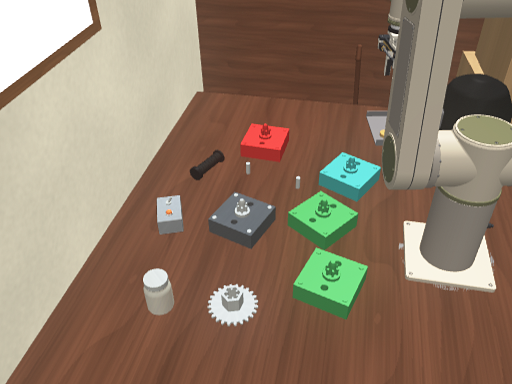

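View pics/top0.png

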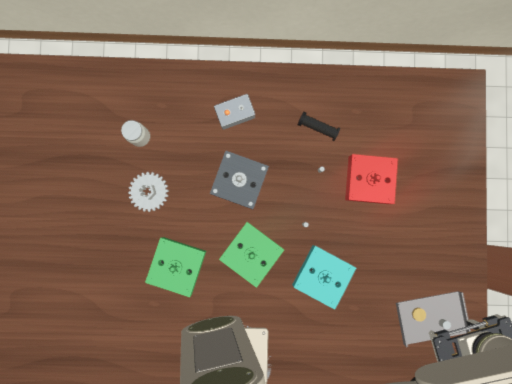

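The dark steel block is at top (240,180) and side (242,218). The red (373,179), green (176,267) and (252,254), and cyan (325,277) blocks are decoys by colour. The dowels are at top (321,169) and (306,225), and the sprocket is at (148,191). Next I'll enlarge these areas.

```bash
python3 - <<'E'
import cv2, numpy as np
t=cv2.imread("pics/top0.png");s=cv2.imread("pics/side0.png")
def crop(im,x,y,w,h,k): return cv2.resize(im[y:y+h,x:x+w],None,fx=k,fy=k,interpolation=cv2.INTER_CUBIC)
a=crop(t,205,145,70,70,5);b=crop(t,120,165,56,56,5)
cv2.imwrite("pics/c1.png",np.hstack([a,cv2.resize(b,(350,350))]))
a=crop(t,296,155,40,80,5);b=crop(s,200,185,80,64,5)
cv2.imwrite("pics/c2.png",np.hstack([a,cv2.copyMakeBorder(b,0,80,0,0,cv2.BORDER_CONSTANT)]))
a=crop(s,200,275,64,60,6);b=crop(s,236,155,70,40,5);
cv2.imwrite("pics/c3.png",np.hstack([a,cv2.copyMakeBorder(b,0,160,0,0,cv2.BORDER_CONSTANT)]))
E
```

```text
(no output)
```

View pics/c1.png

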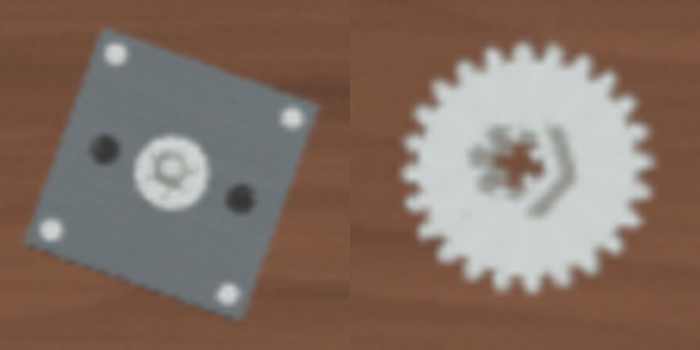

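View pics/c2.png

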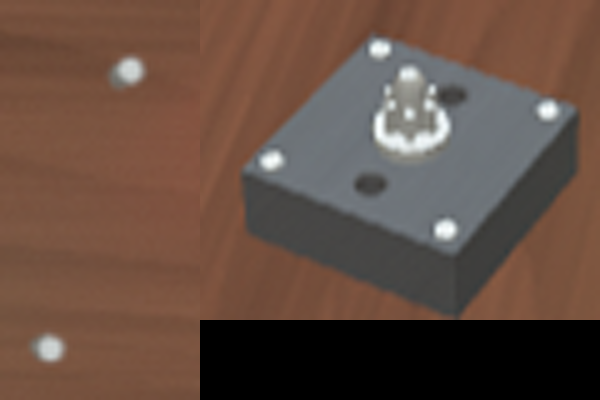

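View pics/c3.png

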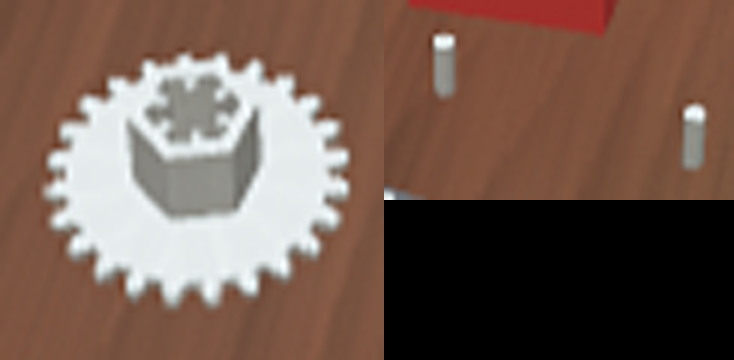

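The dark grey block (top crop: bores at about (105,150)/5 and (241,199)/5) is the target. It has a light collar, bolt heads and a shaft, and it is the only dark steel one. Next are subpixel measurements from both cameras.

```bash
cat > h.py <<'E'
import numpy as np, cv2
from scipy.optimize import least_squares
CAM=dict(side=(484.41548,250.57044,189.98171,np.array([[-0.9763,-0.1182,0.1814,0.2958],[-0.2155,0.6128,-0.7603,0.9969],[-0.0213,-0.7813,-0.6238,0.9601]])),
 top=(421.16401,256.65644,191.42310,np.array([[0.0245,-0.998,0.0584,0.4515],[-0.9995,-0.0257,-0.0205,-0.0374],[0.0219,-0.0579,-0.9981,1.3271]])))
def upd(n,c): CAM[n]=(c["fx"],c["cx"],c["cy"],np.array(c["T"])[:3])
def proj(n,P):
    f,cx,cy,T=CAM[n]; p=(np.atleast_2d(P)-T[:,3])@T[:,:3]
    return np.c_[f*p[:,0]/p[:,2]+cx,f*p[:,1]/p[:,2]+cy]
def back(n,uv,z):
    f,cx,cy,T=CAM[n]; d=T[:,:3]@np.array([(uv[0]-cx)/f,(uv[1]-cy)/f,1.]); k=(z-T[2,3])/d[2]
    return T[:,3]+k*d
def cen(im,x,y,r,dark=False):
    """soft centroid of bright/dark spot vs border background, connected to window"""
    x0,y0=int(round(x))-r,int(round(y))-r
    w=im[y0:y0+2*r+1,x0:x0+2*r+1].astype(float).mean(2)
    bg=np.median(np.r_[w[0],w[-1],w[:,0],w[:,-1]])
    d=(bg-w) if dark else (w-bg); d=np.where(d>0.25*d.max(),d,0)
    Y,X=np.mgrid[y0:y0+2*r+1,x0:x0+2*r+1]
    return np.array([(d*X).sum(),(d*Y).sum()])/d.sum(), d.sum()/d.max()
E
python3 - <<'E'
from plant import robot
from h import *
for n in("side","top"):
    c=robot.read_camera(n); print(n,np.abs(np.array(c["T"])[:3]-CAM[n][3]).max())
    np.save(n+"_T.npy",c["T"])
t=cv2.imread("pics/top0.png");s=cv2.imread("pics/side0.png")
def p(n,im,x,y,r,z,dark=False):
    c,a=cen(im,x,y,r,dark); print(n,c.round(2),round(a,1),back(n,c,z).round(4)[:2]); return c
o=lambda x,y:(205+x/5-.5,145+y/5-.5)
print("bolts top");[p("top",t,*o(*q),3,.053) for q in((115,54),(291,118),(51,230),(228,294))]
print("bores");[p("top",t,*o(*q),4,.05,True) for q in((105,150),(241,199))]
p2=lambda x,y:(200+(x-200)/5-.5,185+y/5-.5)
print("bolts side");[p("side",s,*p2(*q),3,.053) for q in((380,48),(548,110),(272,160),(445,230))]
[p("side",s,*p2(*q),4,.05,True) for q in((452,96),(370,184))]
print("dowels");[p("top",t,*q,3,.04) for q in((321.5,168.7),(305.5,224.2))]
d=lambda x,y:(236+(x-384)/5-.5,155+y/5-.5)
[p("side",s,*d(*q),2,.04) for q in((444,42),(694,112))]
# sprocket plate
for n,im,(x0,y0,x1,y1) in(("top",t,(120,165,176,221)),("side",s,(200,275,265,335))):
    w=im[y0:y1,x0:x1]; m=(cv2.cvtColor(w,cv2.COLOR_BGR2HSV)[:,:,1]<70).astype(np.uint8)
    cs,_=cv2.findContours(m,cv2.RETR_EXTERNAL,cv2.CHAIN_APPROX_NONE);k=max(cs,key=cv2.contourArea)
    P=np.array([back(n,q[0]+[x0,y0],.006) for q in k])[:,:2]
    (cx,cy),r=cv2.minEnclosingCircle((P*1000).astype(np.float32)); e=cv2.fitEllipse((P*1000).astype(np.float32))
    print(n,"spr",cx,cy,r,e)
E
```

```text
side 4.2350751553746346e-05
top 4.528934549623276e-05
bolts top
top [227.69 155.29] 13.3 [0.6338 0.0272]
top [262.97 168.06] 12.9 [ 0.5977 -0.081 ]
top [214.77 190.52] 13.0 [0.5255 0.0632]
top [250.13 203.34] 12.3 [ 0.4894 -0.0447]
bores
top [225.61 174.53] 21.9 [0.5752 0.032 ]
top [252.6  184.41] 22.3 [ 0.5473 -0.0508]
bolts side
side [235.49 194.3 ] 9.4 [ 0.5992 -0.0801]
side [269.09 206.57] 10.1 [ 0.4908 -0.0441]
side [213.87 216.63] 10.7 [0.6352 0.0283]
side [248.62 230.45] 11.8 [0.5268 0.0645]
side [250.  203.7] 16.3 [ 0.5483 -0.0496]
side [233.64 221.55] 19.6 [0.5764 0.0343]
dowels
top [321.54 168.54] 16.8 [ 0.6026 -0.2621]
top [305.55 224.16] 17.8 [ 0.4305 -0.2157]
side [247.46 163.01] 9.4 [ 0.6039 -0.2608]
side [297.69 177.35] 9.6 [ 0.4318 -0.2146]
top spr 520.42822265625 275.19146728515625 63.59257507324219 ((520.4693603515625, 275.2220764160156), (119.3957748413086, 119.93277740478516), 20.904619216918945)
side spr 520.7144165039062 277.9533386230469 64.68659973144531 ((520.9631958007812, 276.9198913574219), (119.76168823242188, 120.44908142089844), 16.902360916137695)
```

```bash
cat > spr.py <<'E'
from h import *
t=cv2.imread("pics/top0.png");s=cv2.imread("pics/side0.png")
from scipy.ndimage import map_coordinates, sobel, gaussian_filter
R=.046/np.sqrt(3)
def pts(yaw,cx,cy,z):
    a=np.radians(yaw+np.arange(6)*60); v=np.c_[cx+R*np.cos(a),cy+R*np.sin(a),np.full(6,z)]
    k=np.linspace(0,1,15)[:,None]
    return np.vstack([v[i]*(1-k)+v[(i+1)%6]*k for i in range(6)]),v
def grad(im):
    g=gaussian_filter(im.astype(float).mean(2),.6);return np.hypot(sobel(g,0),sobel(g,1))
if __name__=="__main__":
  for n,im,c in(("side",s,(.5208,.2770)),("top",t,(.5204,.2752))):
    g=grad(im);res=[]
    for yaw in range(0,60,2):
        best=max((map_coordinates(g,proj(n,pts(yaw,c[0]+dx,c[1]+dy,.046)[0])[:,::-1].T,order=1).mean(),dx,dy) for dx in np.arange(-3,4)*1e-3 for dy in np.arange(-3,4)*1e-3)
        res.append((round(best[0],1),yaw,best[1],best[2]))
    print(n,sorted(res)[::-1][:6])
    big=None
  im=cv2.resize(s[270:340,195:270],None,fx=8,fy=8,interpolation=cv2.INTER_CUBIC)
  cv2.imwrite("pics/sp_side.png",im)
E
python3 spr.py
```

```text
side [(np.float64(255.2), 14, np.float64(0.001), np.float64(-0.002)), (np.float64(255.1), 16, np.float64(0.001), np.float64(-0.002)), (np.float64(254.6), 18, np.float64(0.001), np.float64(-0.002)), (np.float64(254.4), 48, np.float64(0.003), np.float64(-0.003)), (np.float64(254.3), 20, np.float64(0.001), np.float64(-0.002)), (np.float64(254.0), 22, np.float64(0.001), np.float64(-0.002))]
top [(np.float64(72.3), 34, np.float64(-0.003), np.float64(-0.003)), (np.float64(72.2), 38, np.float64(-0.003), np.float64(-0.003)), (np.float64(72.1), 36, np.float64(-0.003), np.float64(-0.003)), (np.float64(72.1), 32, np.float64(-0.003), np.float64(-0.003)), (np.float64(71.8), 30, np.float64(-0.003), np.float64(-0.003)), (np.float64(71.7), 40, np.float64(-0.003), np.float64(-0.003))]
```

View pics/sp_side.png

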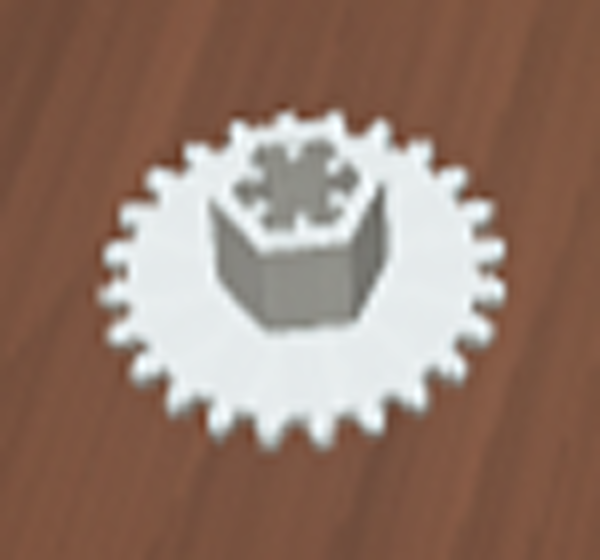

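The side crop shows these hub corners. Base (z=6 mm): (220,278), (268,330), (353,320), (388,258). Top: (210,200), (262,248), (353,240), (384,182). I'll fit a hexagon to them.

```bash
cat > fit.py <<'E'
from spr import *
b=np.array([(220,278),(268,330),(353,320),(388,258)])/8.-.44+[195,270]
u=np.array([(210,200),(262,248),(353,240),(384,182)])/8.-.44+[195,270]
for i in (0,1,2,3): print(back("side",b[i],.006)[:2].round(4),back("side",u[i],.046)[:2].round(4))
def f(p,y0):
    r=[]
    for z,c in((.006,b),(.046,u)):
        v=pts(p[2],p[0],p[1],z)[1]; q=proj("side",v)
        D=np.linalg.norm(q[:,None]-c[None],axis=2)
        r+= [ (q[D[:,j].argmin()]-c[j]) for j in range(4)]
    return np.concatenate(r)
best=min((least_squares(f,(.521,.277,y),args=(0,),x_scale=(.001,.001,1)) for y in range(0,60,6)),key=lambda r:r.cost)
print(best.x,best.cost,f(best.x,0).round(2))
x=best.x
im=cv2.resize(s[270:340,195:270],None,fx=8,fy=8,interpolation=cv2.INTER_CUBIC)
for z in(.006,.046):
    q=((proj("side",pts(x[2],x[0],x[1],z)[1])-[195,270]+.44)*8).astype(int); cv2.polylines(im,[q],True,(0,0,255),1)
im2=cv2.resize(t[165:221,120:176],None,fx=8,fy=8,interpolation=cv2.INTER_CUBIC)
for z in(.006,.046):
    q=((proj("top",pts(x[2],.5204,.2752,z)[1])-[120,165]+.44)*8).astype(int); cv2.polylines(im2,[q],True,(0,0,255),1)
cv2.imwrite("pics/fit2.png",cv2.resize(np.hstack([im[:448],im2]),None,fx=.75,fy=.75))
E
python3 fit.py
```

```text
[0.5452 0.2839] [0.5452 0.2866]
[0.526  0.2998] [0.5255 0.3008]
[0.5018 0.2911] [0.4999 0.2926]
[0.4967 0.2663] [0.4959 0.2697]
[ 0.52094502  0.27553063 19.8240239 ] 1.4600330124393792 [-0.32  0.14 -0.04  0.64  0.31  0.58  0.29  0.1  -0.05 -0.73 -0.14  0.27
 -0.31 -0.04  0.28 -1.03]
```

View pics/fit2.png

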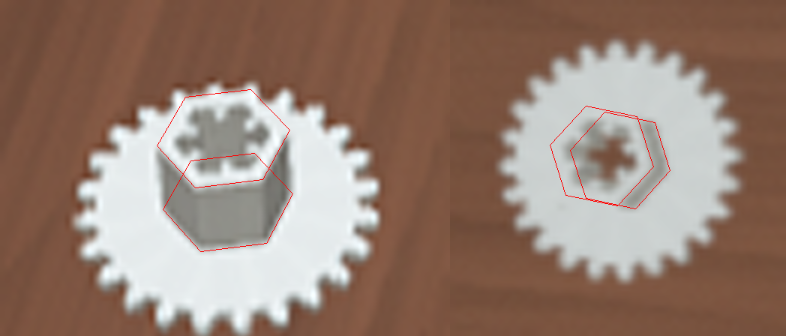

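```bash
python3 - <<'E'
from h import *
for n,uv,z in(("top",(131,131),.1),("top",(139,137),.0),("side",(157,277),.1),("side",(160,303),0)): print(n,back(n,uv,z).round(3))
for n,uv,z in(("top",(235,111),.05),("side",(170,212),.05)): print("box",n,back(n,uv,z).round(3))
E
```

```text
top [0.691 0.309 0.1  ]
top [0.692 0.311 0.   ]
side [0.69  0.308 0.1  ]
side [0.698 0.306 0.   ]
box top [0.772 0.009 0.05 ]
box side [0.765 0.03  0.05 ]
```

Call:
drive_tool:
  increments:
    - [0.5, 17.2, 12.5, 0, 0, 0, 0.956]
    - [0.5, 17.2, 12.5, 0, 0, 0, 0.956]
    - [0.5, 17.2, 12.5, 0, 0, 0, 0.956]
    - [0.5, 17.2, 12.5, 0, 0, 0, 0.956]
    - [0.5, 17.2, 12.5, 0, 0, 0, 0.956]
    - [0.5, 17.2, 12.5, 0, 0, 0, 0.956]
    - [0.5, 17.2, 12.5, 0, 0, 0, 0.956]
    - [0.5, 17.2, 12.5, 0, 0, 0, 0.956]
    - [0.5, 17.2, 12.5, 0, 0, 0, 0.956]
    - [0.5, 17.2, 12.5, 0, 0, 0, 0.956]
    - [0.5, 17.2, 12.5, 0, 0, 0, 0.956]
    - [0.5, 17.2, 12.5, 0, 0, 0, 0.956]
    - [0.5, 17.2, 12.5, 0, 0, 0, 0.956]
    - [0.5, 17.2, 12.5, -5, 0, 0, 0.956]
    - [0.5, 17.2, 12.5, -5, 0, 0, 0.956]
    - [0.5, 17.2, 12.5, -5, 0, 0, 0.956]
    - [0.5, 17.2, 12.5, -5, 0, 0, 0.956]
    - [0.5, 17.2, 12.5, -5, 0, 0, 0.956]
    - [0.5, 17.2, 12.5, -5, 0, 0, 0.956]
    - [0.5, 17.2, 12.5, -5, 0, 0, 0.956]
  squeeze: 20

```text
t: 1.87
tool_pos: [0.6053, -0.2633, 0.123]
orientation: [2.545, 1.833, 0.004]
force: [1.0, 0.1, 0.6]
opening: 0.0463
```

```bash
cat > look.py <<'E'
import sys
from plant import robot
from h import *
from scipy.spatial.transform import Rotation as Ro
def look(tag):
    ims={}
    for n in("side","top"):
        c=robot.read_camera(n); ims[n]=c["image"][:,:,::-1].copy(); cv2.imwrite(f"pics/{n}_{tag}.png",ims[n])
    return ims
def st():
    s=robot.read_state(); y=Ro.from_rotvec(s["orientation"]).as_matrix()
    print("t",round(s["t"],2),"pos",s["tool_pos"].round(4),"ytool",np.degrees(np.arctan2(y[1,1],y[0,1])).round(2),"z",y[:,2].round(4),"F",s["force"].round(1),"M",s["wrist_torque"].round(2),"op",round(s["opening"],4),"dq",np.abs(s["dq"]).max().round(3))
    return s
def crop2(ims,cs,cr,out,k=6,w=62,h=80):
    o=[]
    for n,(x,y) in(("side",cs),("top",cr)):
        x,y=int(x)-w//2,int(y)-h//2; o.append(cv2.resize(ims[n][y:y+h,x:x+w],None,fx=k,fy=k,interpolation=cv2.INTER_CUBIC)); print(n,"origin",x,y,"scale",k)
    cv2.imwrite("pics/"+out,np.hstack(o))
E
python3 - <<'E'
from look import *
st();i=look("a1");st();crop2(i,(247,155),(321,175),"a1.png")
E
```

```text
t 1.87 pos [ 0.6053 -0.2633  0.123 ] ytool -18.47 z [ 0.0053 -0.0027 -1.    ] F [1.  0.1 0.6] M [-0.05 -0.09 -0.03] op 0.0463 dq 0.009
t 1.97 pos [ 0.6051 -0.2632  0.1227] ytool -18.47 z [ 0.0052 -0.0027 -1.    ] F [-1.4 -0.5  0.4] M [-0.01 -0.07 -0.01] op 0.0461 dq 0.013
side origin 216 115 scale 6
top origin 290 135 scale 6
```

View pics/a1.png

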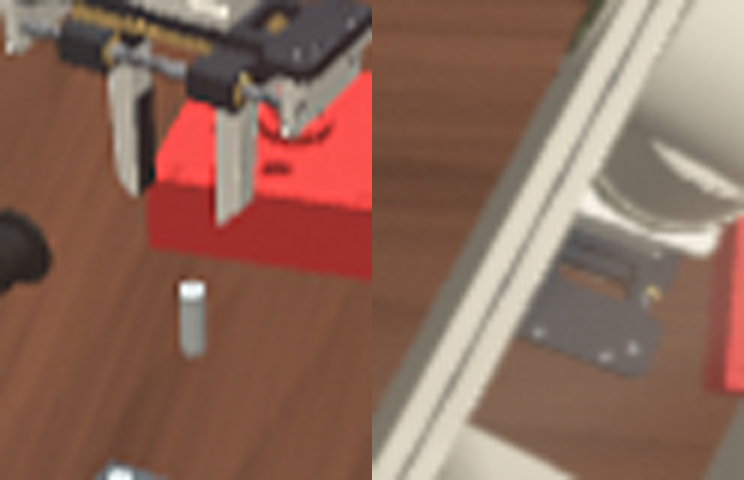

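The side view shows the fingers straddling the dowel (crop (190,290)), centred over it and clear of the red decoy.

Call:
drive_tool:
  increments:
    - [0.5, -0.07, 0.07, -1.0, 0, 0, 0]
    - [0.5, -0.07, 0.07, -2.0, 0, 0, 0]
    - [0.5, -0.07, 0.07, -2.6, 0, 0, 0]
    - [0.5, -0.07, 0.07, -3.07, 0, 0, 0]
    - [0.5, -0.07, 0.07, -3.07, 0, 0, 0]
    - [0.5, -0.07, 0.07, -3.07, 0, 0, 0]
    - [0.5, -0.07, 0.07, -3.07, 0, 0, 0]

```text
t: 2.55
tool_pos: [0.6024, -0.2608, 0.0435]
orientation: [2.547, 1.835, 0.002]
force: [0.8, 0.0, 0.1]
opening: 0.0464
```

```bash
python3 - <<'E'
from look import *
st();i=look("a2");crop2(i,(247,155),(321,175),"a2.png")
E
```

```text
t 2.55 pos [ 0.6024 -0.2608  0.0435] ytool -18.45 z [ 0.0019 -0.001  -1.    ] F [0.8 0.  0.1] M [-0.11 -0.1   0.04] op 0.0464 dq 0.008
side origin 216 115 scale 6
top origin 290 135 scale 6
```

View pics/a2.png

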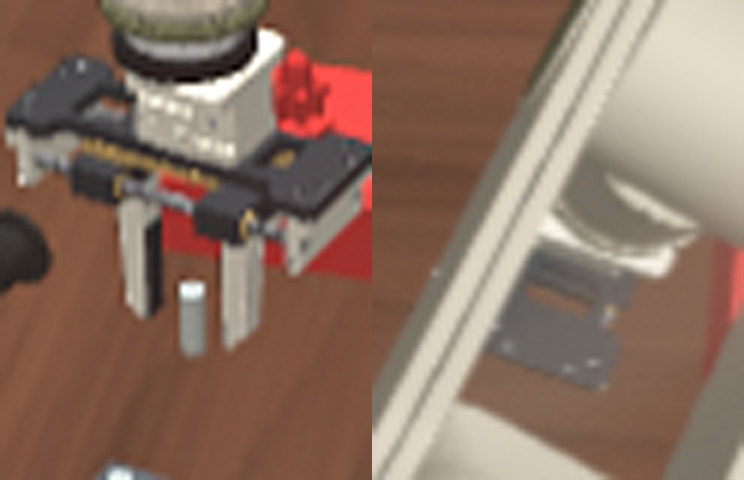

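The fingers straddle the dowel (crop (193,320)), with the tips near its lower third. Closing.

Call:
drive_tool:
  increments:
    - [1, 0, 0, 0, 0, 0, 0]
    - [1, 0, 0, 0, 0, 0, 0]
    - [1, 0, 0, 0, 0, 0, 0]
    - [1, 0, 0, 0, 0, 0, 0]
    - [1, 0, 0, 0, 0, 0, 0]
    - [1, 0, 0, 0, 0, 0, 0]
    - [1, 0, 0, 0, 0, 0, 0]
    - [1, 0, 0, 0, 0, 0, 0]

```text
t: 3.32
tool_pos: [0.6015, -0.2602, 0.0419]
orientation: [2.549, 1.837, 0.0]
force: [-0.3, -0.6, 0.6]
opening: 0.0136
```

Call:
drive_tool:
  increments:
    - [1, 0, 0, 1.5, 0, 0, 0]
    - [1, 0, 0, 3, 0, 0, 0]
    - [1, 0, 0, 4, 0, 0, 0]
    - [1, -2.1, 8.43, 4, 0, 0, 0]
    - [1, -2.1, 8.43, 4, 0, 0, 0]
    - [1, -2.1, 8.43, 4, 0, 0, 0]
    - [1, -2.1, 8.43, 4, 0, 0, 0]
    - [1, -2.1, 8.43, 4, 0, 0, 0]
    - [1, -2.1, 8.43, 2.7, 0, 0, 0]
    - [1, -2.1, 8.43, 2.7, 0, 0, 0]
    - [1, -2.1, 8.43, 2.7, 0, 0, 0]
    - [1, -2.1, 8.43, 2.7, 0, 0, 0]
    - [1, -2.1, 8.43, 2.7, 0, 0, 0]
    - [1, -2.1, 8.43, 2.7, 0, 0, 0]
    - [1, -2.1, 8.43, 2.7, 0, 0, 0]
    - [1, -2.1, 8.43, 2.7, 0, 0, 0]
    - [1, -2.1, 8.43, 2.7, 0, 0, 0]
    - [1, -2.1, 8.43, 2.7, 0, 0, 0]

```text
t: 4.82
tool_pos: [0.549, -0.0497, 0.1095]
orientation: [2.549, 1.836, 0.0]
force: [0.1, 0.7, -0.5]
opening: 0.0138
```

```bash
python3 - <<'E'
from look import *
st();i=look("a3");st();crop2(i,(250,195),(252,184),"a3.png")
E
```

```text
t 4.82 pos [ 0.549  -0.0497  0.1095] ytool -18.48 z [ 2.e-04 -0.e+00 -1.e+00] F [ 0.1  0.7 -0.5] M [-0.04 -0.09  0.01] op 0.0138 dq 0.004
t 4.92 pos [ 0.549  -0.0495  0.1094] ytool -18.45 z [-0. -0. -1.] F [ 0.1 -0.5 -1.5] M [-0.1  -0.09 -0.02] op 0.0137 dq 0.003
side origin 219 155 scale 6
top origin 221 144 scale 6
```

View pics/a3.png

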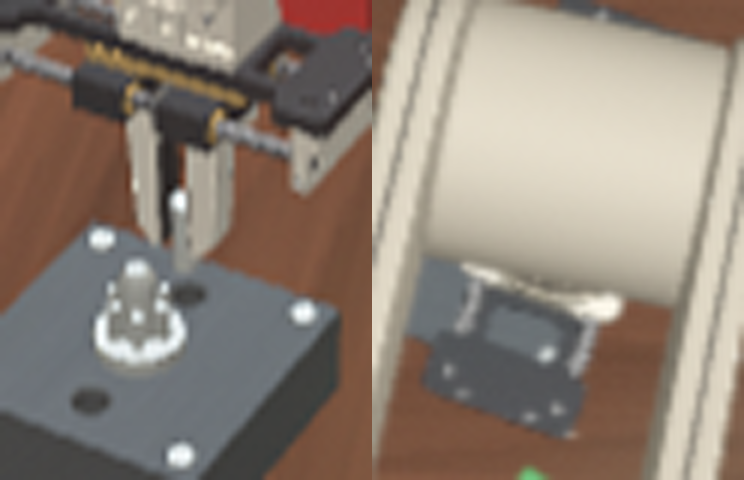

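```bash
python3 - <<'E'
from look import *
im=cv2.imread("pics/side_a3.png")
print(cen(im,248.4,188.3,2))
for z,uv in((.1071,(219+178/6-.4,155+201/6-.4)),): print(back("side",uv,z))
P=np.array([[.5483,-.0496,z] for z in(.1071,.0671,.05)]); print((proj("side",P)-[219,155]+.4)*6)
x=cv2.resize(im[175:215,235:265],None,fx=16,fy=16,interpolation=cv2.INTER_CUBIC);cv2.imwrite("pics/a3z.png",x[:600])
E
```

```text
(array([248.48185745, 188.16285097]), np.float64(5.794743429286609))
[ 0.55211655 -0.04986999  0.1071    ]
[[185.84252526 202.36226653]
 [187.71991345 267.48971175]
 [188.50221046 294.62794875]]
```

View pics/a3z.png

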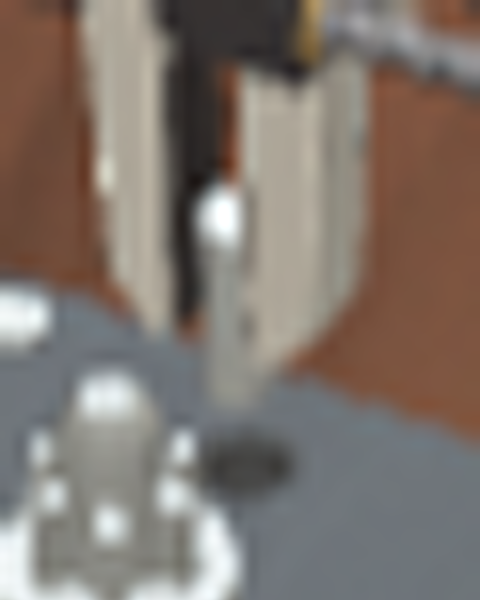

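The side crop shows the dowel gripped upright with its lower end (235,400) right above the bore (247,465). Its left edge agrees with the prediction to about 0.5 px. Lowering.

Call:
drive_tool:
  increments:
    - [1, 0, 0, -0.3, 0, 0, 0]
    - [1, 0, 0, -0.6, 0, 0, 0]
    - [1, 0, 0, -0.8, 0, 0, 0]
    - [1, 0, 0, -0.95, 0, 0, 0]
    - [1, 0, 0, -1.1, 0, 0, 0]
    - [1, 0, 0, -1.1, 0, 0, 0]
    - [1, 0, 0, -1.1, 0, 0, 0]
    - [1, 0, 0, -1.1, 0, 0, 0]
    - [1, 0, 0, -1.1, 0, 0, 0]

```text
t: 5.67
tool_pos: [0.5493, -0.0495, 0.0823]
orientation: [2.548, 1.836, 0.001]
force: [0.1, 0.2, -0.8]
opening: 0.0134
```

```bash
python3 - <<'E'
from look import *
st();i=look("a4");crop2(i,(250,195),(252,184),"a4.png")
E
```

```text
t 5.67 pos [ 0.5493 -0.0495  0.0823] ytool -18.45 z [ 7.e-04 -1.e-04 -1.e+00] F [ 0.1  0.2 -0.8] M [-0.04 -0.08  0.01] op 0.0134 dq 0.002
side origin 219 155 scale 6
top origin 221 144 scale 6
```

View pics/a4.png

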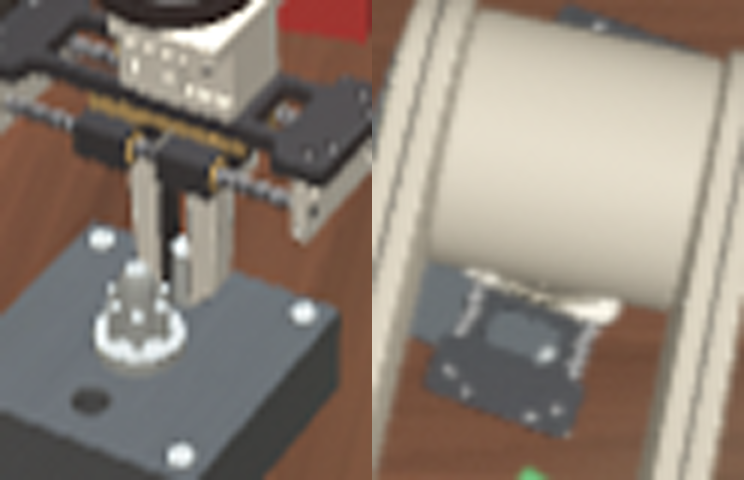

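The dowel is 10 mm into the bore with no contact force (its top is at crop (180,243)). Releasing.

Call:
drive_tool:
  increments:
    - [0.7, 0, 0, 0, 0, 0, 0]
    - [0.7, 0, 0, 0, 0, 0, 0]
    - [0.7, 0, 0, 0, 0, 0, 0]
    - [0.7, 0, 0, 0, 0, 0, 0]
    - [0.7, 0, 0, 2, 0, 0, 0]
    - [0.7, 0, 0, 4, 0, 0, 0]
    - [0.7, 0, 0, 4, 0, 0, 0]
    - [0.7, 0, 0, 4, 0, 0, 0]

```text
t: 6.43
tool_pos: [0.5523, -0.0501, 0.1883]
orientation: [2.543, 1.832, 0.011]
force: [1.2, -0.0, 0.3]
opening: 0.0281
```

```bash
python3 - <<'E'
from look import *
st();i=look("a5");crop2(i,(250,195),(252,184),"a5.png")
E
```

```text
t 6.43 pos [ 0.5523 -0.0501  0.1883] ytool -18.45 z [ 0.0097 -0.0018 -1.    ] F [ 1.2 -0.   0.3] M [-0.01 -0.09 -0.  ] op 0.0281 dq 0.07
side origin 219 155 scale 6
top origin 221 144 scale 6
```

View pics/a5.png

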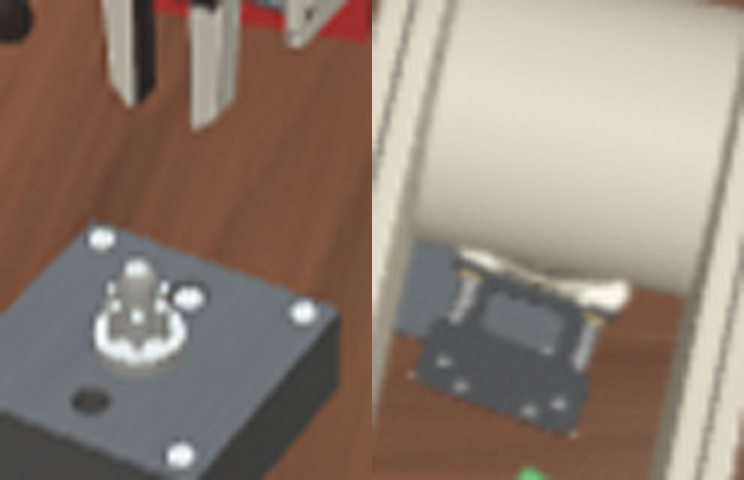

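Dowel 1 has sunk into bore B. The crop shows its bright end down inside the bore at (189,297). Now dowel 2.

Call:
drive_tool:
  increments:
    - [0.5, -4.7, -6.65, 0, 0, 0, 0]
    - [0.5, -4.7, -6.65, 0, 0, 0, 0]
    - [0.5, -4.7, -6.65, 0, 0, 0, 0]
    - [0.5, -4.7, -6.65, 0, 0, 0, 0]
    - [0.5, -4.7, -6.65, 0, 0, 0, 0]
    - [0.5, -4.7, -6.65, -1.5, 0, 0, 0]
    - [0.5, -4.7, -6.65, -3, 0, 0, 0]
    - [0.5, -4.7, -6.65, -3, 0, 0, 0]
    - [0.5, -4.7, -6.65, -3, 0, 0, 0]
    - [0.5, -4.7, -6.65, -3, 0, 0, 0]
    - [0.5, -4.7, -6.65, -3, 0, 0, 0]
    - [0.5, -4.7, -6.65, -4, 0, 0, 0]
    - [0.5, -4.7, -6.65, -5, 0, 0, 0]
    - [0.5, -4.7, -6.65, -5.52, 0, 0, 0]
    - [0.5, -4.7, -6.65, -5.52, 0, 0, 0]
    - [0.5, -4.7, -6.65, -5.52, 0, 0, 0]

```text
t: 7.87
tool_pos: [0.4323, -0.2157, 0.0451]
orientation: [2.547, 1.837, 0.0]
force: [-0.3, -0.6, 0.4]
opening: 0.0467
```

```bash
python3 - <<'E'
from look import *
st();i=look("b1");crop2(i,(297,175),(306,224),"b1.png")
E
```

```text
t 7.87 pos [ 0.4323 -0.2157  0.0451] ytool -18.4 z [ 7.e-04 -4.e-04 -1.e+00] F [-0.3 -0.6  0.4] M [-0.03 -0.03 -0.01] op 0.0467 dq 0.023
side origin 266 135 scale 6
top origin 275 184 scale 6
```

View pics/b1.png

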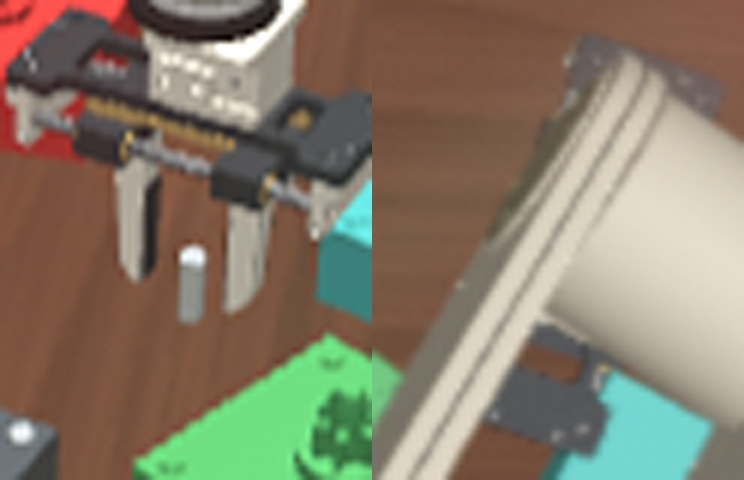

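Dowel 2 (crop (191,285)) is centred between the fingers, which clear the cyan and green decoys. Closing, lifting and moving over bore A.

Call:
drive_tool:
  increments:
    - [1, 0, 0, 0, 0, 0, 0]
    - [1, 0, 0, 0, 0, 0, 0]
    - [1, 0, 0, 0, 0, 0, 0]
    - [1, 0, 0, 0, 0, 0, 0]
    - [1, 0, 0, 0, 0, 0, 0]
    - [1, 0, 0, 0, 0, 0, 0]
    - [1, 0, 0, 0, 0, 0, 0]
    - [1, 0, 0, 1.5, 0, 0, 0]
    - [1, 0, 0, 3, 0, 0, 0]
    - [1, 0, 0, 5, 0, 0, 0]
    - [1, 0, 0, 5, 0, 0, 0]

```text
t: 8.88
tool_pos: [0.4344, -0.2175, 0.1762]
orientation: [2.541, 1.831, 0.006]
force: [1.1, -0.7, 0.6]
opening: 0.0132
```

Call:
drive_tool:
  increments:
    - [1, 5.8, 9.94, 0, 0, 0, 0]
    - [1, 5.8, 9.94, 0, 0, 0, 0]
    - [1, 5.8, 9.94, 0, 0, 0, 0]
    - [1, 5.8, 9.94, 0, 0, 0, 0]
    - [1, 5.8, 9.94, 0, 0, 0, 0]
    - [1, 5.8, 9.94, 0, 0, 0, 0]
    - [1, 5.8, 9.94, 0, 0, 0, 0]
    - [1, 5.8, 9.94, 0, 0, 0, 0]
    - [1, 5.8, 9.94, 0, 0, 0, 0]
    - [1, 5.8, 9.94, -1.2, 0, 0, 0]
    - [1, 5.8, 9.94, -2.3, 0, 0, 0]
    - [1, 5.8, 9.94, -2.3, 0, 0, 0]
    - [1, 5.8, 9.94, -2.3, 0, 0, 0]
    - [1, 5.8, 9.94, -2.3, 0, 0, 0]
    - [1, 5.8, 9.94, -2.3, 0, 0, 0]
    - [1, 5.8, 9.94, -2.3, 0, 0, 0]
    - [1, 5.8, 9.94, -2.3, 0, 0, 0]

```text
t: 10.3
tool_pos: [0.5775, 0.0326, 0.1131]
orientation: [2.548, 1.835, 0.003]
force: [1.0, 0.8, 0.1]
opening: 0.0137
```

```bash
python3 - <<'E'
from look import *
st();i=look("b2");crop2(i,(240,205),(230,180),"b2.png")
im=i["side"];x=cv2.resize(im[185:235,215:265],None,fx=12,fy=12,interpolation=cv2.INTER_CUBIC);cv2.imwrite("pics/b2z.png",x)
P=np.array([[.5764,.0343,z] for z in(.1090,.0690,.05)]); print((proj("side",P)-[215,185]+.46)*12)
E
```

```text
t 10.3 pos [0.5775 0.0326 0.1131] ytool -18.46 z [ 2.7e-03 -1.0e-04 -1.0e+00] F [1.  0.8 0.1] M [-0.05 -0.04  0.03] op 0.0137 dq 0.007
side origin 209 165 scale 6
top origin 199 140 scale 6
[[218.2812037  250.77804439]
 [225.97149939 383.03183612]
 [229.52483923 444.14036639]]
```

View pics/b2z.png

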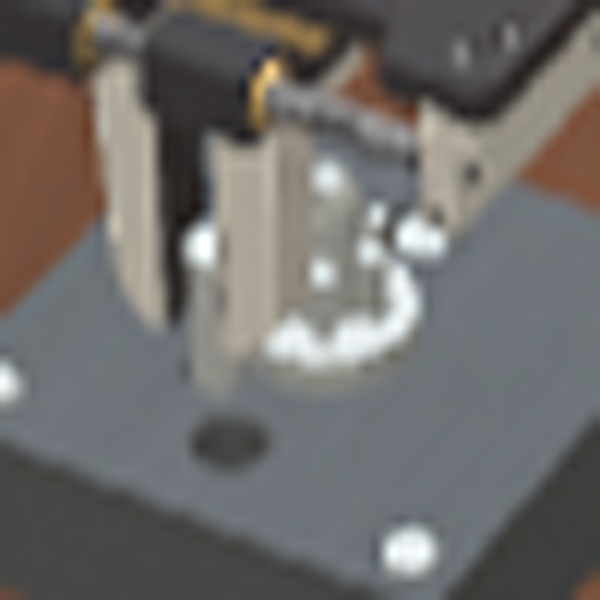

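The dowel's lower end (216,390) is just above the bore (229,443). The roughly 1 mm lag to +x is still settling out. Waiting, then lowering.

Call:
drive_tool:
  increments:
    - [1, 0, 0, 0, 0, 0, 0]
    - [1, 0, 0, 0, 0, 0, 0]
    - [1, 0, 0, 0, 0, 0, 0]
    - [1, 0, 0, 0, 0, 0, 0]
    - [1, 0, 0, 0, 0, 0, 0]
    - [1, 0, 0, -0.25, 0, 0, 0]
    - [1, 0, 0, -0.5, 0, 0, 0]
    - [1, 0, 0, -0.7, 0, 0, 0]
    - [1, 0, 0, -0.85, 0, 0, 0]
    - [1, 0, 0, -1.0, 0, 0, 0]
    - [1, 0, 0, -1.15, 0, 0, 0]
    - [1, 0, 0, -1.15, 0, 0, 0]
    - [1, 0, 0, -1.15, 0, 0, 0]
    - [1, 0, 0, -1.15, 0, 0, 0]
    - [1, 0, 0, -1.15, 0, 0, 0]

```text
t: 11.65
tool_pos: [0.5767, 0.0328, 0.083]
orientation: [2.548, 1.836, 0.001]
force: [-0.1, 0.3, -0.5]
opening: 0.0133
```

```bash
python3 - <<'E'
from look import *
st();i=look("b3");
im=i["side"];x=cv2.resize(im[185:235,215:265],None,fx=12,fy=12,interpolation=cv2.INTER_CUBIC);cv2.imwrite("pics/b3z.png",x)
E
```

```text
t 11.65 pos [0.5767 0.0328 0.083 ] ytool -18.45 z [ 7.e-04 -0.e+00 -1.e+00] F [-0.1  0.3 -0.5] M [-0.06 -0.07  0.01] op 0.0133 dq 0.002
```

View pics/b3z.png

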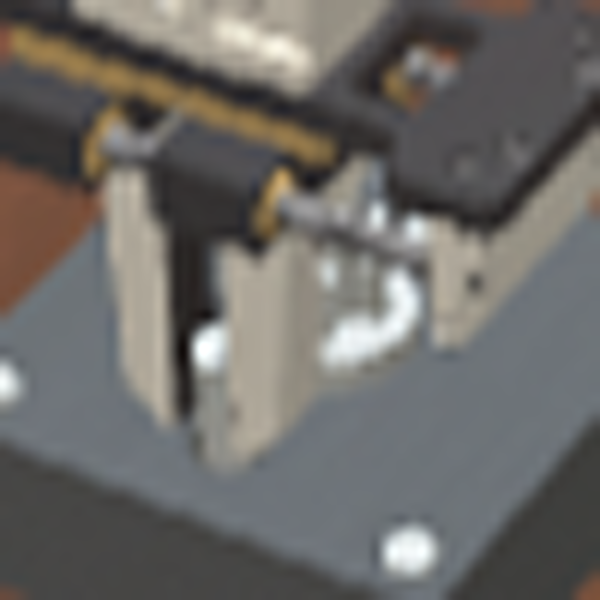

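The dowel is entering the bore with no force. Releasing and rising.

Call:
drive_tool:
  increments:
    - [0.7, 0, 0, 0, 0, 0, 0]
    - [0.7, 0, 0, 0, 0, 0, 0]
    - [0.7, 0, 0, 0, 0, 0, 0]
    - [0.7, 0, 0, 0, 0, 0, 0]
    - [0.7, 0, 0, 2, 0, 0, 0]
    - [0.7, 0, 0, 4, 0, 0, 0]
    - [0.7, 0, 0, 4, 0, 0, 0]
    - [0.7, 0, 0, 4, 0, 0, 0]

```text
t: 12.42
tool_pos: [0.5799, 0.0327, 0.1893]
orientation: [2.544, 1.833, 0.013]
force: [0.7, 0.2, 0.6]
opening: 0.0285
```

```bash
python3 - <<'E'
from look import *
st();i=look("b4");
im=i["side"];x=cv2.resize(im[185:235,215:265],None,fx=12,fy=12,interpolation=cv2.INTER_CUBIC);cv2.imwrite("pics/b4z.png",x)
E
```

```text
t 12.42 pos [0.5799 0.0327 0.1893] ytool -18.45 z [ 1.010e-02 -3.000e-04 -9.999e-01] F [0.7 0.2 0.6] M [-0.05 -0.07  0.03] op 0.0285 dq 0.069
```

View pics/b4z.png

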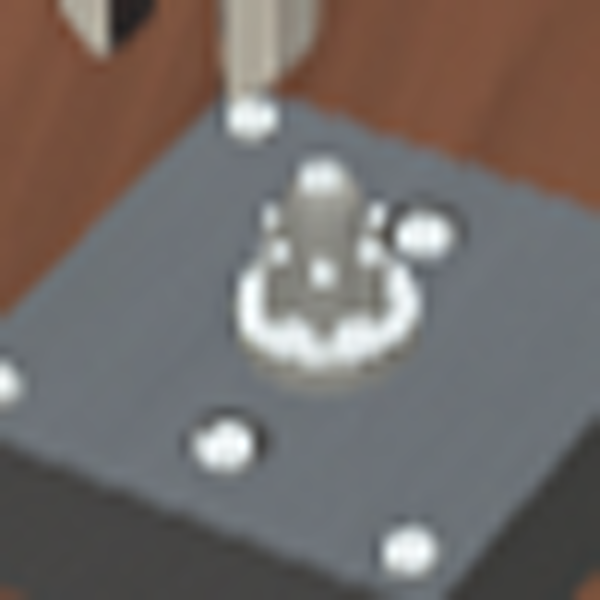

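Both dowels are below the block top, at crop (222,443) and (424,233). Now over the sprocket, with the gripper open.

Call:
drive_tool:
  increments:
    - [0, -2.22, 9.71, 0, 0, 0, 0.144]
    - [0, -2.22, 9.71, 0, 0, 0, 0.144]
    - [0, -2.22, 9.71, 0, 0, 0, 0.144]
    - [0, -2.22, 9.71, 0, 0, 0, 0.144]
    - [0, -2.22, 9.71, 0, 0, 0, 0.144]
    - [0, -2.22, 9.71, 0, 0, 0, 0.144]
    - [0, -2.22, 9.71, -1.5, 0, 0, 0.144]
    - [0, -2.22, 9.71, -3.3, 0, 0, 0.144]
    - [0, -2.22, 9.71, -3.3, 0, 0, 0.144]
    - [0, -2.22, 9.71, -3.3, 0, 0, 0.144]
    - [0, -2.22, 9.71, -3.3, 0, 0, 0.144]
    - [0, -2.22, 9.71, -3.3, 0, 0, 0.144]
    - [0, -2.22, 9.71, -3.3, 0, 0, 0.144]
    - [0, -2.22, 9.71, -3.3, 0, 0, 0.144]
    - [0, -2.22, 9.71, -3.3, 0, 0, 0.144]
    - [0, -2.22, 9.71, -3.3, 0, 0, 0.144]

```text
t: 13.85
tool_pos: [0.5216, 0.2756, 0.1012]
orientation: [2.41, 2.014, 0.002]
force: [0.2, 0.2, 0.7]
opening: 0.0929
```

```bash
python3 - <<'E'
from look import *
st();i=look("c1");crop2(i,(230,290),(148,191),"c1b.png",w=64,h=80)
E
```

```text
t 13.85 pos [0.5216 0.2756 0.1012] ytool -10.22 z [ 1.5e-03  6.0e-04 -1.0e+00] F [0.2 0.2 0.7] M [-0.03 -0.08 -0.02] op 0.0929 dq 0.006
side origin 198 250 scale 6
top origin 116 151 scale 6
```

View pics/c1b.png

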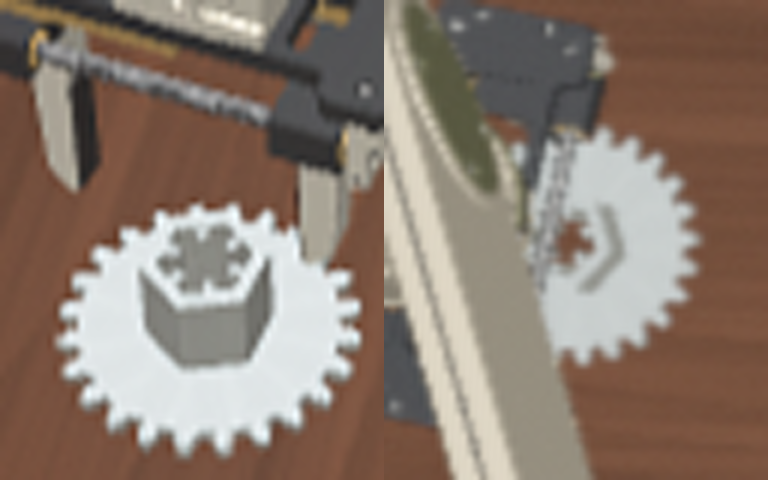

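The open jaws straddle the hub: fingers at crop (78,185) and (320,255), hub centre at (205,260). Descending to about 3 mm above the plate.

Call:
drive_tool:
  increments:
    - [0, 0, 0, -0.6, 0, 0, 0]
    - [0, 0, 0, -1.2, 0, 0, 0]
    - [0, 0, 0, -1.8, 0, 0, 0]
    - [0, 0, 0, -2.2, 0, 0, 0]
    - [0, 0, 0, -2.5, 0, 0, 0]
    - [0, 0, 0, -2.64, 0, 0, 0]
    - [0, 0, 0, -2.64, 0, 0, 0]
    - [0, 0, 0, -2.64, 0, 0, 0]
    - [0, 0, 0, -2.64, 0, 0, 0]
    - [0, 0, 0, -2.64, 0, 0, 0]
    - [0, 0, 0, -2.64, 0, 0, 0]
  squeeze: 20

```text
t: 14.87
tool_pos: [0.5215, 0.2758, 0.0349]
orientation: [2.41, 2.015, 0.002]
force: [0.2, 0.4, 0.2]
opening: 0.0928
```

```bash
python3 - <<'E'
from look import *
st();i=look("c2");crop2(i,(230,290),(148,191),"c2b.png",w=64,h=80)
E
```

```text
t 14.87 pos [0.5215 0.2758 0.0349] ytool -10.2 z [ 1.2e-03  5.0e-04 -1.0e+00] F [0.2 0.4 0.2] M [-0.08 -0.07 -0.  ] op 0.0928 dq 0.004
side origin 198 250 scale 6
top origin 116 151 scale 6
```

View pics/c2b.png

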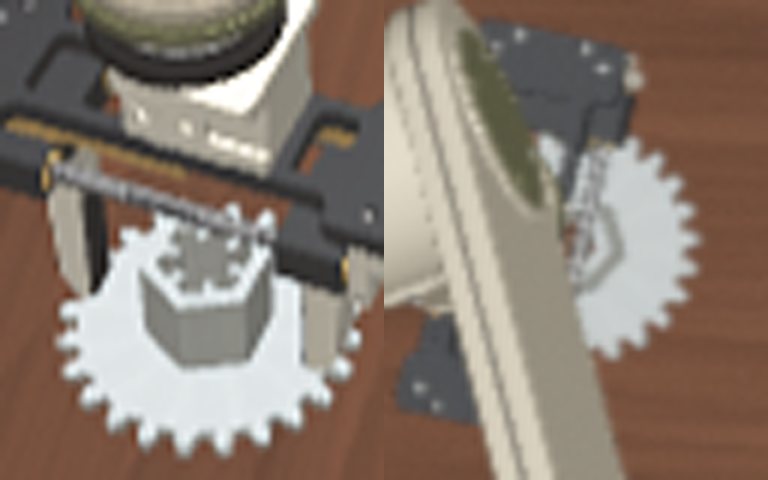

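The fingers stand either side of the hub without touching the plate (left tip (95,290), right tip (320,365)). Closing at 20 N first to settle, then raising the grip to 55 N.

Call:
drive_tool:
  increments:
    - [1, 0, 0, 0, 0, 0, 0]
    - [1, 0, 0, 0, 0, 0, 0]
    - [1, 0, 0, 0, 0, 0, 0]
    - [1, 0, 0, 0, 0, 0, 0]
    - [1, 0, 0, 0, 0, 0, 0]
    - [1, 0, 0, 0, 0, 0, 0]
    - [1, 0, 0, 0, 0, 0, 0]
    - [1, 0, 0, 0, 0, 0, 0]
    - [1, 0, 0, 0, 0, 0, 0]
  squeeze: 20

```text
t: 15.72
tool_pos: [0.5209, 0.2755, 0.0341]
orientation: [-2.41, -2.015, 0.0]
force: [0.0, -0.0, 0.0]
opening: 0.0462
```

Call:
drive_tool:
  increments:
    - [1, 0, 0, 0, 0, 0, 0]
    - [1, 0, 0, 0, 0, 0, 0]
    - [1, 0, 0, 0, 0, 0, 0]
    - [1, 0, 0, 0.5, 0, 0, 0]
    - [1, 0, 0, 1.5, 0, 0, 0]
    - [1, 0, 0, 3, 0, 0, 0]
    - [1, 0, 0, 4, 0, 0, 0]
    - [1, 0, 0, 4.6, 0, 0, 0]
    - [1, 0, 0, 4.6, 0, 0, 0]
    - [1, 0, 0, 4.6, 0, 0, 0]
  squeeze: 55

```text
t: 16.55
tool_pos: [0.5213, 0.2757, 0.15]
orientation: [2.41, 2.015, 0.003]
force: [-0.5, -0.0, -4.9]
opening: 0.0455
```

```bash
python3 - <<'E'
from look import *
st();i=look("c3");crop2(i,(225,260),(148,191),"c3b.png",w=64,h=80)
E
```

```text
t 16.55 pos [0.5213 0.2757 0.15  ] ytool -10.2 z [ 1.6e-03  7.0e-04 -1.0e+00] F [-0.5 -0.  -4.9] M [-0.05 -0.08 -0.  ] op 0.0455 dq 0.044
side origin 193 220 scale 6
top origin 116 151 scale 6
```

View pics/c3b.png

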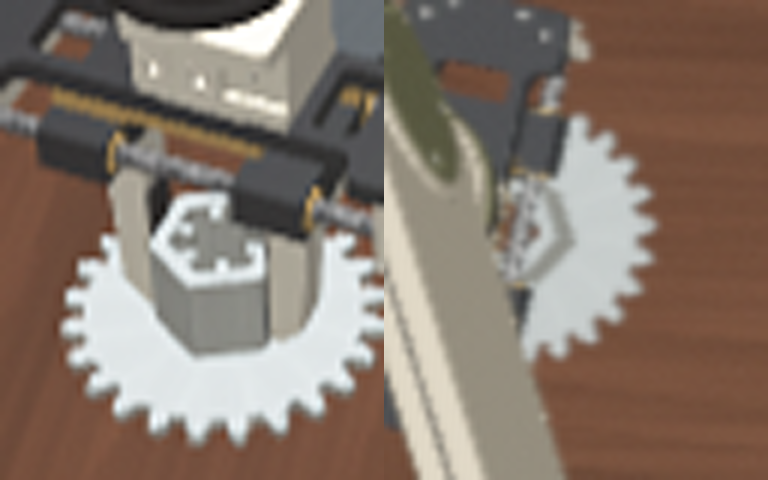

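The hub is gripped flat to flat (opening 45.5 mm, 4.9 N of weight) and the sprocket is level. Carrying it over the shaft with the 21.75° turn.

Call:
drive_tool:
  increments:
    - [1, 0.4, -1.2, 0.6, 0, 0, 0.1]
    - [1, 0.8, -2.7, 0.6, 0, 0, 0.2]
    - [1, 1.2, -4.2, 0.6, 0, 0, 0.3]
    - [1, 1.4, -5.7, 0.6, 0, 0, 0.38]
    - [1, 1.66, -7.2, 0.6, 0, 0, 0.38]
    - [1, 1.66, -8.7, 0.6, 0, 0, 0.38]
    - [1, 1.66, -10.2, 0.6, 0, 0, 0.38]
    - [1, 1.66, -11, 0.6, 0, 0, 0.38]
    - [1, 1.66, -11.37, 0.6, 0, 0, 0.38]
    - [1, 1.66, -11.37, 0.6, 0, 0, 0.38]
    - [1, 1.66, -11.37, 0.3, 0, 0, 0.38]
    - [1, 1.66, -11.37, 0.1, 0, 0, 0.38]
    - [1, 1.66, -11.37, 0.1, 0, 0, 0.38]
    - [1, 1.66, -11.37, 0.1, 0, 0, 0.38]
    - [1, 1.66, -11.37, 0.1, 0, 0, 0.38]
    - [1, 1.66, -11.37, 0.1, 0, 0, 0.38]
    - [1, 1.66, -11.37, 0.1, 0, 0, 0.38]
    - [1, 1.66, -11.37, 0.1, 0, 0, 0.38]
    - [1, 1.66, -11.37, 0.1, 0, 0, 0.38]

```text
t: 18.23
tool_pos: [0.5626, -0.0086, 0.1519]
orientation: [1.986, 2.434, 0.0]
force: [-0.3, 0.1, -4.3]
opening: 0.0455
```

```bash
python3 - <<'E'
from look import *
s=st();i=look("c4")
im=i["side"];x0,y0=205,150;x=cv2.resize(im[y0:y0+75,x0:x0+80],None,fx=8,fy=8,interpolation=cv2.INTER_CUBIC)
# predicted sprocket in side camera frame, axis at side-frame block centre (.5630,-.0078)
for z,r in((.1198+.0,.062),(.1198+.006,.062),(.1198+.046,None)):
    if r: a=np.linspace(0,2*np.pi,60);P=np.c_[.5630+r*np.cos(a),-.0078+r*np.sin(a),np.full(60,z)]
    else:
        a=np.radians(41.55+60*np.arange(6));r=.046/3**.5;P=np.c_[.5630+r*np.cos(a),-.0078+r*np.sin(a),np.full(6,z)]
    cv2.polylines(x,[((proj("side",P)-[x0,y0]+.44)*8).astype(int)],True,(0,0,255),1)
cv2.imwrite("pics/c4b.png",x)
E
```

```text
t 18.23 pos [ 0.5626 -0.0086  0.1519] ytool 11.58 z [ 4.e-04 -0.e+00 -1.e+00] F [-0.3  0.1 -4.3] M [-0.03 -0.1  -0.01] op 0.0455 dq 0.003
```

View pics/c4b.png

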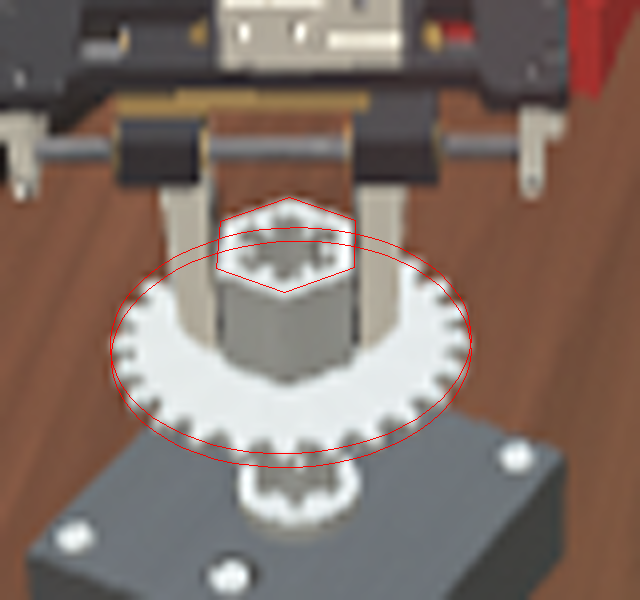

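```bash
python3 - <<'E'
from look import *
im=cv2.imread("pics/side_c4.png");x0,y0=218,170;K=14
def mk(cx,cy,z0,hexa):
    x=cv2.resize(im[y0:y0+42,x0:x0+40],None,fx=K,fy=K,interpolation=cv2.INTER_CUBIC)[:,:]
    for z in(.006,.046):
        a=np.radians(hexa+60*np.arange(6));r=.046/3**.5;P=np.c_[cx+r*np.cos(a),cy+r*np.sin(a),np.full(6,z0+z)]
        cv2.polylines(x,[((proj("side",P)-[x0,y0]+.46)*K).astype(int)],True,(0,0,255),1)
    return x
cv2.imwrite("pics/c4c.png",mk(.5630,-.0078,.1175,41.55))
E
```

```text
(no output)
```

View pics/c4c.png

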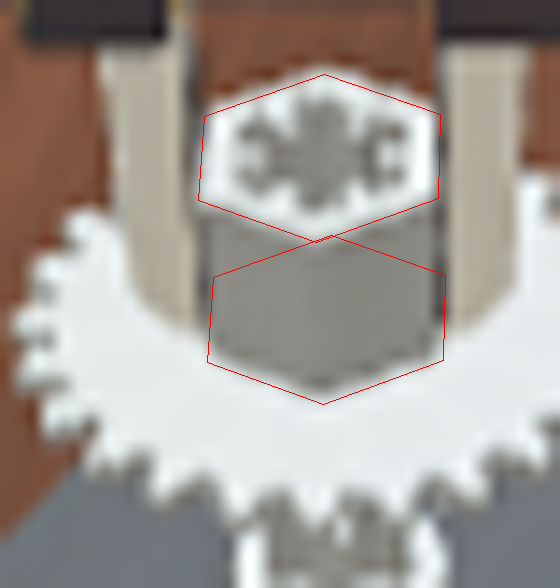

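The hub overlay matches sideways to about 0.3 px but sits about 0.4 px high, which suggests roughly 1–1.5 mm toward -y. I'll shift +1.2 mm in y, then lower onto the pilot and read the side forces.

Call:
drive_tool:
  increments:
    - [1, 0, 0.05, 0, 0, 0, 0]
    - [1, 0, 0.05, -0.3, 0, 0, 0]
    - [1, 0, 0.05, -0.6, 0, 0, 0]
    - [1, 0, 0.05, -0.75, 0, 0, 0]
    - [1, 0, 0.05, -0.85, 0, 0, 0]
    - [1, 0, 0.05, -0.95, 0, 0, 0]
    - [1, 0, 0.05, -1.05, 0, 0, 0]
    - [1, 0, 0.05, -1.05, 0, 0, 0]
    - [1, 0, 0.05, -1.05, 0, 0, 0]
    - [1, 0, 0.05, -1.05, 0, 0, 0]
    - [1, 0, 0.05, -1.05, 0, 0, 0]

```text
t: 19.25
tool_pos: [0.5627, -0.0075, 0.1258]
orientation: [1.986, 2.434, 0.001]
force: [-0.3, -0.9, -4.3]
opening: 0.0461
```

```bash
python3 - <<'E'
from look import *
s=st();i=look("c5");st()
im=i["side"];x0,y0=205,160;x=cv2.resize(im[y0:y0+72,x0:x0+80],None,fx=8,fy=8,interpolation=cv2.INTER_CUBIC)
cv2.imwrite("pics/c5b.png",x)
E
```

```text
t 19.25 pos [ 0.5627 -0.0075  0.1258] ytool 11.57 z [ 6.e-04 -1.e-04 -1.e+00] F [-0.3 -0.9 -4.3] M [-0.   -0.13 -0.02] op 0.0461 dq 0.003
t 19.35 pos [ 0.5627 -0.0075  0.1257] ytool 11.57 z [ 5.e-04 -0.e+00 -1.e+00] F [ 0.5 -0.  -4.6] M [-0.07 -0.13  0.01] op 0.0457 dq 0.002
```

View pics/c5b.png

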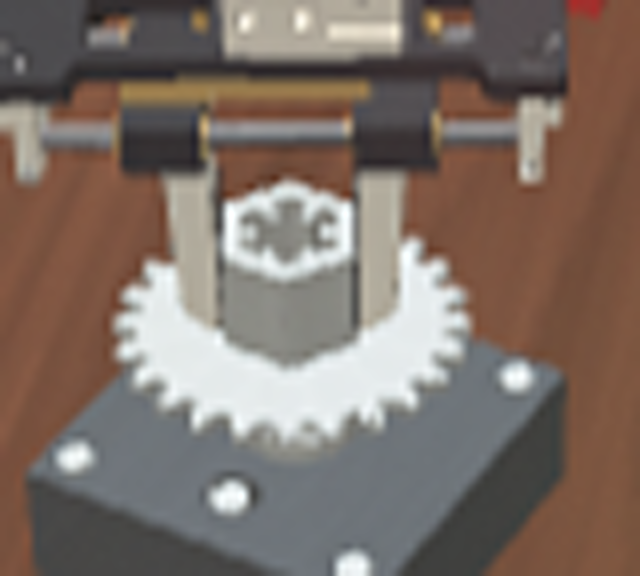

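The pilot has entered 7 mm with no contact. Continuing to just past the key ends, slowly.

Call:
drive_tool:
  increments:
    - [1, 0, 0, -0.1, 0, 0, 0]
    - [1, 0, 0, -0.2, 0, 0, 0]
    - [1, 0, 0, -0.3, 0, 0, 0]
    - [1, 0, 0, -0.3, 0, 0, 0]
    - [1, 0, 0, -0.3, 0, 0, 0]
    - [1, 0, 0, -0.3, 0, 0, 0]

```text
t: 19.85
tool_pos: [0.5624, -0.0075, 0.1178]
orientation: [-1.986, -2.434, 0.0]
force: [-0.1, 0.1, -4.4]
opening: 0.0459
```

Call:
drive_tool:
  increments:
    - [1, 0, 0, -0.1, 0, 0, 0]
    - [1, 0, 0, -0.2, 0, 0, 0]
    - [1, 0, 0, -0.3, 0, 0, 0]
    - [1, 0, 0, -0.4, 0, 0, 0]
    - [1, 0, 0, -0.4, 0, 0, 0]
    - [1, 0, 0, -0.4, 0, 0, 0]
    - [1, 0, 0, -0.4, 0, 0, 0]

```text
t: 20.43
tool_pos: [0.5624, -0.0075, 0.1078]
orientation: [-1.986, -2.434, 0.0]
force: [-0.1, -0.3, -4.7]
opening: 0.0457
```

```bash
python3 - <<'E'
from look import *
s=st()
E
```

```text
t 20.43 pos [ 0.5624 -0.0075  0.1078] ytool 11.57 z [-2.e-04  0.e+00 -1.e+00] F [-0.1 -0.3 -4.7] M [-0.13 -0.05 -0.02] op 0.0457 dq 0.004
```

The underside is about 7 mm below the key ends with no contact, so the splines have meshed. Going down to the collar.

Call:
drive_tool:
  increments:
    - [1, 0, 0, -0.15, 0, 0, 0]
    - [1, 0, 0, -0.3, 0, 0, 0]
    - [1, 0, 0, -0.45, 0, 0, 0]
    - [1, 0, 0, -0.6, 0, 0, 0]
    - [1, 0, 0, -0.6, 0, 0, 0]
    - [1, 0, 0, -0.6, 0, 0, 0]
    - [1, 0, 0, -0.6, 0, 0, 0]

```text
t: 21.02
tool_pos: [0.5624, -0.0075, 0.0934]
orientation: [-1.986, -2.434, 0.0]
force: [-3.2, 0.0, 3.9]
opening: 0.0458
```

```bash
python3 - <<'E'
from look import *
s=st()
E
```

```text
t 21.02 pos [ 0.5624 -0.0075  0.0934] ytool 11.57 z [-1.e-04 -1.e-04 -1.e+00] F [-3.2  0.   3.9] M [-0.09  0.72 -0.  ] op 0.0458 dq 0.002
```

The collar contact force jumped 8.4 N, matching the free spring. There is a small side load of -3.2 N in x, so I'll ease 0.5 mm toward -x while pressing.

Call:
drive_tool:
  increments:
    - [1, -0.02, 0, 0, 0, 0, 0]
    - [1, -0.02, 0, -0.1, 0, 0, 0]
    - [1, -0.02, 0, -0.2, 0, 0, 0]
    - [1, -0.02, 0, -0.28, 0, 0, 0]
    - [1, -0.02, 0, -0.28, 0, 0, 0]
    - [1, -0.02, 0, -0.28, 0, 0, 0]
    - [1, -0.02, 0, -0.28, 0, 0, 0]

```text
t: 21.6
tool_pos: [0.5625, -0.0075, 0.087]
orientation: [1.985, 2.433, 0.001]
force: [-5.0, -0.5, 8.2]
opening: 0.0457
```

```bash
python3 - <<'E'
from look import *
s=st()
E
```

```text
t 21.6 pos [ 0.5625 -0.0075  0.087 ] ytool 11.57 z [ 1.3e-03 -1.0e-04 -1.0e+00] F [-5.  -0.5  8.2] M [-0.03  0.87 -0.03] op 0.0457 dq 0.004
```

Call:
drive_tool:
  increments:
    - [1, -0.04, 0, 0, 0, 0, 0]
    - [1, -0.04, 0, 0, 0, 0, 0]
    - [1, -0.04, 0, -0.05, 0, 0, 0]
    - [1, -0.04, 0, -0.1, 0, 0, 0]
    - [1, -0.04, 0, -0.15, 0, 0, 0]
    - [1, -0.04, 0, -0.15, 0, 0, 0]
    - [1, -0.04, 0, -0.15, 0, 0, 0]
    - [1, -0.04, 0, -0.15, 0, 0, 0]
    - [1, -0.04, 0, -0.15, 0, 0, 0]

```text
t: 22.35
tool_pos: [0.5624, -0.0075, 0.0842]
orientation: [1.984, 2.432, 0.003]
force: [-3.4, 0.6, 12.0]
opening: 0.0455
```

```bash
python3 - <<'E'
from look import *
s=st();i=look("d1");st()
im=i["side"];x0,y0=205,160;x=cv2.resize(im[y0:y0+72,x0:x0+80],None,fx=8,fy=8,interpolation=cv2.INTER_CUBIC)
cv2.imwrite("pics/d1.png",x)
E
```

```text
t 22.35 pos [ 0.5624 -0.0075  0.0842] ytool 11.58 z [ 3.3e-03 -2.0e-04 -1.0e+00] F [-3.4  0.6 12. ] M [-0.02  0.85 -0.01] op 0.0455 dq 0.002
t 22.45 pos [ 0.5625 -0.0075  0.0843] ytool 11.58 z [ 3.4e-03 -2.0e-04 -1.0e+00] F [-3.3  0.7 12.4] M [ 0.04  0.87 -0.03] op 0.0456 dq 0.002
```

View pics/d1.png

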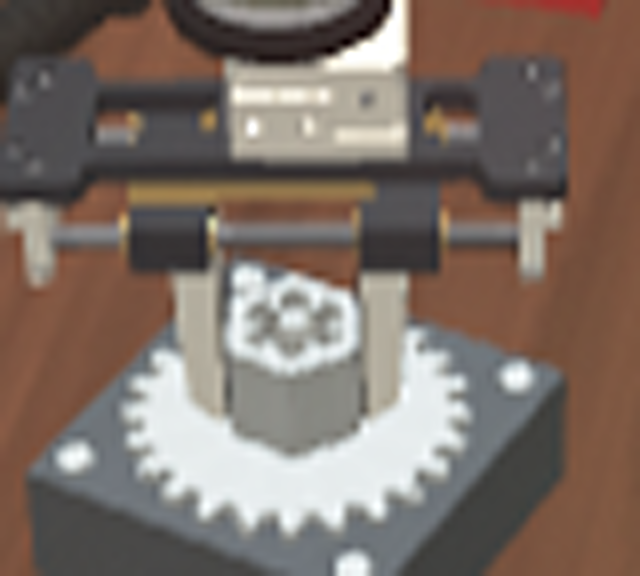

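The shaft tip shows in the hub bore and the plate is close to the block. The net push of about 16.5 N is almost the full spring load. Pressing on to find the hard stop.

Call:
drive_tool:
  increments:
    - [1, -0.02, 0, -0.05, 0, 0.004, 0]
    - [1, -0.02, 0, -0.1, 0, 0.004, 0]
    - [1, -0.02, 0, -0.15, 0, 0.004, 0]
    - [1, -0.02, 0, -0.2, 0, 0.004, 0]
    - [1, -0.02, 0, -0.2, 0, 0.004, 0]
    - [1, -0.02, 0, -0.2, 0, 0.004, 0]
    - [1, -0.02, 0, -0.2, 0, 0.004, 0]
    - [1, -0.02, 0, -0.2, 0, 0.004, 0]

```text
t: 23.12
tool_pos: [0.5626, -0.0075, 0.084]
orientation: [1.985, 2.434, -0.0]
force: [-24.7, 1.0, 50.6]
opening: 0.0458
```

```bash
python3 - <<'E'
from look import *
s=st()
E
```

```text
t 23.12 pos [ 0.5626 -0.0075  0.084 ] ytool 11.59 z [ 5.e-04 -5.e-04 -1.e+00] F [-24.7   1.   50.6] M [ 0.18  4.33 -0.06] op 0.0458 dq 0.002
```

Hard stop: TCP z stays at 84 mm while the force climbs to 51 N. Easing to a moderate press and removing the side load.

Call:
drive_tool:
  increments:
    - [1, -0.03, 0, 0.03, 0, 0, 0]
    - [1, -0.04, 0, 0.06, 0, 0, 0]
    - [1, -0.04, 0, 0.08, 0, 0, 0]
    - [1, -0.04, 0, 0.08, 0, 0, 0]
    - [1, -0.04, 0, 0.08, 0, 0, 0]
    - [1, -0.04, 0, 0.08, 0, 0, 0]

```text
t: 23.62
tool_pos: [0.5625, -0.0075, 0.0841]
orientation: [1.984, 2.432, 0.002]
force: [-7.9, 1.9, 29.3]
opening: 0.0462
```

```bash
python3 - <<'E'
from look import *
s=st()
E
```

```text
t 23.62 pos [ 0.5625 -0.0075  0.0841] ytool 11.58 z [ 2.7e-03 -4.0e-04 -1.0e+00] F [-7.9  1.9 29.3] M [ 0.11  2.14 -0.03] op 0.0462 dq 0.002
```

Call:
drive_tool:
  increments:
    - [1, -0.01, 0, 0, 0, 0.002, 0]
    - [1, -0.01, 0, 0, 0, 0.002, 0]
    - [1, -0.01, 0, 0, 0, 0.002, 0]
    - [1, -0.01, 0, 0, 0, 0.002, 0]
    - [1, -0.01, 0, 0, 0, 0.002, 0]
    - [1, -0.01, 0, 0, 0, 0.002, 0]
    - [1, -0.01, 0, 0, 0, 0.002, 0]
    - [1, -0.01, 0, 0, 0, 0.002, 0]
    - [1, -0.01, 0, 0, 0, 0.002, 0]
    - [1, -0.01, 0, 0, 0, 0.002, 0]

```text
t: 24.45
tool_pos: [0.5625, -0.0075, 0.084]
orientation: [1.985, 2.433, 0.001]
force: [-6.0, 2.0, 27.5]
opening: 0.0461
```

```bash
python3 - <<'E'
from look import *
s=st();i=look("d2");st()
im=i["side"];x0,y0=205,160;x=cv2.resize(im[y0:y0+72,x0:x0+80],None,fx=8,fy=8,interpolation=cv2.INTER_CUBIC)
a=np.linspace(0,2*np.pi,80);
for z in(.05,.056):
    P=np.c_[.5630+.062*np.cos(a),-.0078+.062*np.sin(a),np.full(80,z)]
    cv2.polylines(x,[((proj("side",P)-[x0,y0]+.44)*8).astype(int)],True,(0,0,255),1)
cv2.imwrite("pics/d2.png",x)
E
```

```text
t 24.45 pos [ 0.5625 -0.0075  0.084 ] ytool 11.58 z [ 1.3e-03 -4.0e-04 -1.0e+00] F [-6.   2.  27.5] M [0.12 1.67 0.  ] op 0.0461 dq 0.001
t 24.55 pos [ 0.5626 -0.0075  0.084 ] ytool 11.58 z [ 1.4e-03 -4.0e-04 -1.0e+00] F [-5.7  1.5 28.5] M [ 0.19  1.62 -0.01] op 0.0455 dq 0.001
```

View pics/d2.png

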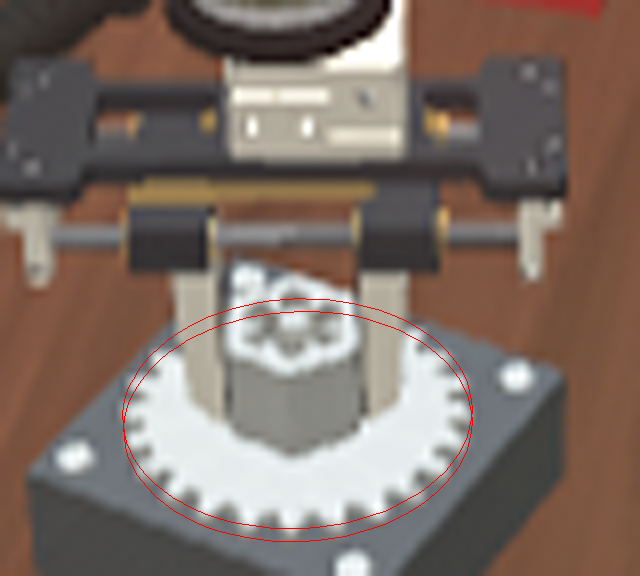

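View pics/side_d2.png

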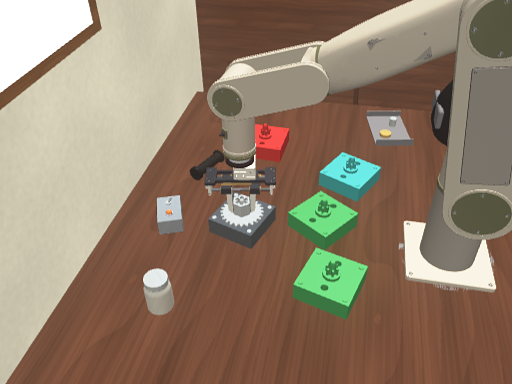

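The plate rim matches the predicted home outline, from (123,415) to (470,415). The shaft tip shows at (295,318), and the jar (159,292), switch box (169,213) and throttle grip (207,165) have not moved. The push is steady, so I'm handing in.

```bash
python3 - <<'E'
from look import *
robot.close_job(); st()
E
```

```text
the job is handed in; nothing more can be done
the job is handed in; nothing more can be done
```

I dropped both dowels into the dark steel block's bores, then fitted the sprocket over the splined shaft and pressed it home. I handed the job in at about 24.6 s with the hub still gripped at 55 N. `close_job` gives no verdict, and it allowed no reading afterwards.

**Last checks:**
- **Dowels:** the side picture taken before the sprocket went on showed both dowels below the block's top.
- **Splines:** the underside passed the key ends with no contact force, so they meshed without any extra turning.
- **Collar:** the force jumped about 8.4 N where the sprocket met the collar, and the net push had reached about 16.5 N just before the hard stop.
- **Fully home:** the TCP stayed at z = 0.084 m when I pressed harder. The plate rim matches the expected home outline in the side picture.
- **Final hold:** about 28 N at the wrist (about 33 N net push on the sprocket) and steady, with the tool tilted less than 0.1°.
- **Bystanders:** the jar, switch box and throttle grip look unmoved.

**What disagreed or was off:**
- **Camera disagreement:** the two cameras disagreed by about 1.3 mm, so I averaged them.
- **Sprocket overlay:** the sprocket looked about 1–1.5 mm off in y, which I corrected before lowering it.
- **Peak force:** finding the hard stop briefly reached 51 N vertical and 25 N sideways at the wrist, inside the 120 N limit. It pressed through the held sprocket; I took the 40 N limit to cover only the arm and the gripper's body.
- **Side load:** about 6 N sideways remained at hand-in.

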